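# Load an extraction cartridge and set the vacuum valve two turns open

## Robot

A 6-joint arm with a two-finger parallel gripper is mounted at the origin on a cart in front of the work surface, level with it; the furniture and walls round the work are solid. World frame = base frame: x ahead of the robot, y to its left, z up, the work surface at z = 0. Lengths are in m, angles in rad, forces in N, time in s.
With the tool pointing down it reaches from about 0.275 to 0.975 m from the base axis. Payload 8.4 kg.
Tool frame: the origin (TCP) lies at the very end of the fingers, on their centre line; the grasp point (between the pads) lies grasp_offset behind it (grasp_offset is the distance from the TCP to the grasp point, in m); x points along the fingers, y is the direction in which the jaws open and shut, and the axes are right-handed (so a half turn about x gives the same grasp; the last joint's range is limited). The gripper opens to 92 mm and grips with 3 to 60 N. Pads are 20 mm wide; open, the fingers measure 128 mm over their backs; the gripper's body (75 mm by 189 mm) begins 69 mm behind the grasp point.
Start: joints at [-1.183, 0.353, 1.633, -0, 1.155, -0.002], TCP at [0.238, -0.578, 0.178] pointing down, gripper open.
Joint ranges: [-2.63, 2.63], [-0.92, 2.1], [0.06, 2.66], [-1.3, 4.44], [0, 2.69], [-3.02, 3.02]. Speed limits (rad/s): [2.22, 2.22, 2.79, 3.14, 3.14, 3.14].

## Interface

Orientations are given as a 3x3 rotation matrix whose columns are the frame's x, y, z axes.
In Python, from workcell import * gives the robot as it stands.
- The arm moves only by the shell command python3 -m handwheel 'ROWS' [OPENING]. ROWS is JSON, a list that holds one entry, the list of rows, each a list of 4 numbers: the shift along the tool's x, y, z in mm, then the turn about the tool's x in rad. A call has 1 to 12 rows; each row is the pose to reach, as a shift and turn from the pose measured when the call began, along the tool's axes at that moment; what a row does not reach only later rows make up. A row lasts 1/12 s, in which the tool goes at most 41.7 mm and 7.16 degrees, less where a joint would pass 70% of its speed; a pose out of reach is approached as far as the arm can. A call with a gripper value outside its range is refused whole. OPENING is the closure, from 0 (fully open) to 1 (shut), set as the call begins (- or left out, the last holds). The fingers move at their own pace and stop on an object; the grip force is fixed at half the most. Time passes only in rows, so rows that repeat a pose let the fingers close. It gives the time, the measured TCP pose, the force and the opening at its end, in the units of the state.
- sense(): the state, without advancing time (a new reading comes with each control period).
- read_camera(name): name is "scene" or "side" or "wrist"; returns a dict with "pixels" (384x512x3 uint8, red, green, blue), "depth" (384x512 float32, m along the optical axis (not along the pixel's ray), 0 where there is no reading), "mtx" (3x3 intrinsics, pixels), "R" (3x3) and "t" (3): a world point X has camera coordinates R X + t; the wrist camera has in their place "mount" (4x4, takes a point from camera to tool coordinates, whose origin is the TCP and whose axes are the tool frame's). Camera axes: x right, y down, z forward; pixel columns grow to the right and rows downward; lengths in m; the calibration is good to about 2 mm. A picture is of the moment at which its call begins: read the wrist's pose just before it.
- sign_off(): hands the job in, once; it reports no verdict.
The state is a dict: "time_s": time; "joints": joint angles; "qd": joint speeds; "joint_torque": joint torques, N m; "eef_pos": TCP position; "tool_rot": TCP orientation; "contact_force": force on the tool from outside, world axes, zero at the start; "ft_torque": the same for the moment, N m; "width": finger opening in m.
Only numpy, scipy, OpenCV 4.12 (cv2) and the standard library are available. Lean on these libraries where they do the work, as an engineer would, in place of code of your own. Each camera call takes 0.05 s, during which the arm holds its last target. There are 200 camera calls.

## Task

Take the extraction cartridge out of the tube rack and stand it upright in the one open port of the vacuum manifold, pushed fully home, and let go of it. Then set the vacuum valve: turn its red handwheel clockwise until it is shut against its stop, and back it off exactly two full turns. Finish while still gripping the black crank handle there, so that the valve cannot creep; do not shift or knock over the other things on the cabinet.

Things in the scene. Friction and masses are not known exactly. Their poses are not given: they have to be found in the camera images.
- cartridge: Loose extraction cartridge, 20 g: frosted round barrel 16 mm in diameter, 82 mm long, orange-brown bed up to 54 mm, bright orange flange 23 mm wide and 3 mm thick at the very top. It starts upright in the tube rack, standing on the cabinet top, so 44 mm of it show above the rack. Origin: centre of its lower end; z up along its axis. Best gripped round the barrel 60 mm above its lower end.
- tube_rack: White open wire tube rack, 46 x 107 x 38 mm, fixed, 2 x 5 cells about 18 mm wide on a 20 mm pitch. Origin: centre of its underside; y runs along its length, z up. It holds the cartridge and, at its other end (+y), two capped sample tubes 70 mm tall.
- manifold: Vacuum manifold, fixed: glass chamber, white lid (top 70 mm high) with eight blue port collars in two rows (2 hold cartridges, tops at 155 mm; 5 have grey stoppers, tops at 99 mm; 1 open), gauge at left end up to 140 mm high, and on the right (-y) a grey pump housing 76 mm high with a brass valve and red handwheel. Origin: on the cabinet top; y along its length to the left, x to its back, z up.
- port_floor (a point): Centre of the floor inside the open port, 73 mm above the cabinet top, on which a seated cartridge stands. The port is an upright blue round collar; its mouth lies 18 mm above this floor and is flared: 24 mm wide, narrowing over 8 mm to a bore 18 mm wide and 10 mm deep. It is the second port from the left in the row nearer the robot.
- valve_axis (a point): Point on the upright turning axis of the valve's handwheel, at the height of the top of the wheel's rim (136 mm above the cabinet top). The wheel is red, 94 mm across.
- crank_handle: The black crank handle of the handwheel: an upright round grip, 14 mm in diameter and 55 mm long, standing on the rim 42 mm from the wheel's axis. It spins freely about its own upright axis, so it can be led round in a circle with the gripper's direction unchanged. Origin: centre of its lower end, 140 mm above the cabinet top; it ends 195 mm above it.
- crank_grip (a point): Centre of the crank handle at the best height to grip it, 32 mm above the handle's lower end, 172 mm above the cabinet top.
- valve_wheel (a joint): Angle of the handwheel, rad: 0 = shut against its stop, grows as the valve opens, counterclockwise seen from above; one turn is 6.283; it opens five turns, with no stop or click at two. At 0 the crank handle stands on the manifold's -x side of the wheel's axis (robot's side). Starts about 0.6 to 1.25 turns open. Turns evenly, about 1.5 N at the handle, and stays where it is left.
- sample_tube_0: Capped sample tube with a red cap, 18 mm wide, 70 mm tall, in the tube rack; to be left alone. Origin at its foot.
- sample_tube_1: Capped sample tube with a blue cap, 18 mm wide, 70 mm tall, in the tube rack; to be left alone. Origin at its foot.
- reagent_bottle: Small white bottle with a red cap, 44 mm wide, 90 mm tall, loose; to be left alone. Origin at its foot.
- dropper_bottle: Brown dropper bottle, 33 mm wide, 82 mm tall, loose; to be left alone. Origin at its foot.
- pot: Specimen pot with a yellow cap, 50 mm wide, 55 mm tall, loose at the left; to be left alone. Origin at its foot.

How it is judged:
By the outcome, as a careful person would: the job done as asked, in the order asked, and still so for the second after the job is handed in, while the arm keeps its last pose, push and grip.
It also fails if it takes over 69 s, if anything falls off the work surface, if the arm or the gripper's body presses on something with over 40 N, if the wrist force passes 120 N, or if a joint passes its speed limit or range.

## Working session

There is one attempt and no reset: what is moved stays moved. The work goes in short steps, Python scripts to look and compute and a shell command to move; the robot and the scene stay as the last step left them, time stands still between calls to the robot, and variables do not carry over. Pictures are saved under pics/ and viewed, about 8 in all and at most 12, crops included, and the job is handed in when it is done.

```bash
ls; mkdir -p pics
python3 - <<'E'
from workcell import *
import cv2,numpy as np
s=sense(); print(s['time_s'],s['eef_pos'],s['tool_rot'],s['width'],s['contact_force'])
ims=[]
for n in("scene","side"):
    c=read_camera(n); np.savez('cam_%s.npz'%n,**{k:v for k,v in c.items()})
    cv2.imwrite('pics/%s0.png'%n,c['pixels'][:,:,::-1]); print(n,c['mtx'].tolist(),c['R'].tolist(),c['t'])
E
```

```text
pics
0.0 [ 0.23731231 -0.57761273  0.17778433] [[-5.13128241e-04  3.80034732e-01 -9.24972075e-01]
 [ 1.25117893e-03 -9.24971229e-01 -3.80035078e-01]
 [-9.99999086e-01 -1.35231231e-03 -8.62590837e-07]] 0.09194714708508514 [-0.74793259  0.06077875  0.44504881]
scene [[377.5526283807691, 0.0, 258.97485854534574], [0.0, 377.5526283807691, 188.88582157659448], [0.0, 0.0, 1.0]] [[-0.8831392392194866, -0.46902799437303955, 0.008821827771515533], [-0.3649514393672147, 0.6751134426087705, -0.6411179973395946], [0.2947465539317201, -0.5694159991634746, -0.7673916137423169]] [0.47566935 0.19841235 1.07410903]
side [[396.871497441684, 0.0, 253.21084794881284], [0.0, 396.871497441684, 194.2965988670164], [0.0, 0.0, 1.0]] [[-0.9494438621219432, -0.31316686542400135, 0.021974236721063613], [-0.18426036883176838, 0.49922359644449393, -0.8466545442097416], [0.2541740922221394, -0.8078999413006107, -0.531689021599582]] [0.49177522 0.16538453 1.03931294]
```

View pics/scene0.png

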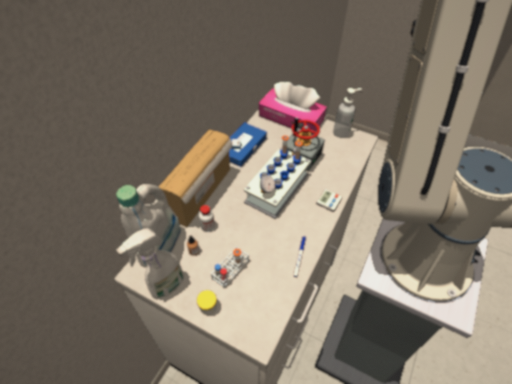

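View pics/side0.png

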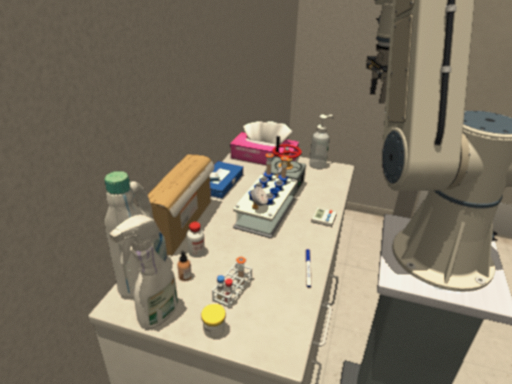

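The scene view shows the rack near (230,266) with the cartridge flange at (238,252), the manifold at (285,178) and the wheel at (306,130). In the side view they are at (232,283), (270,195) and (285,150).

```bash
cat > h.py <<'E'
import numpy as np,cv2
def load(n): return dict(np.load('cam_%s.npz'%n))
def ray(c,u,v):
    R,t=c['R'],c['t']; d=R.T@np.linalg.solve(c['mtx'],[u,v,1.]); return -R.T@t,d
def onz(c,u,v,z):
    o,d=ray(c,u,v); return o+d*(z-o[2])/d[2]
def tri(c1,p1,c2,p2):
    A=[];b=[]
    for c,p in((c1,p1),(c2,p2)):
        o,d=ray(c,*p); d/=np.linalg.norm(d); M=np.eye(3)-np.outer(d,d); A.append(M); b.append(M@o)
    return np.linalg.lstsq(np.vstack(A),np.hstack(b),rcond=None)[0]
def blobs(c,lo,hi,box,amin=6):
    hsv=cv2.cvtColor(c['pixels'],cv2.COLOR_RGB2HSV); m=cv2.inRange(hsv,np.array(lo),np.array(hi))
    k=np.zeros_like(m); x0,y0,x1,y1=box; k[y0:y1,x0:x1]=m[y0:y1,x0:x1]
    n,l,st,ce=cv2.connectedComponentsWithStats(k)
    return [(ce[i],st[i],l==i) for i in range(1,n) if st[i][4]>=amin]
def proj(c,X):
    p=c['mtx']@(c['R']@np.asarray(X)+c['t']); return p[:2]/p[2]
def dep(c,m):
    v,u=np.nonzero(m&(c['depth']>0)); z=c['depth'][v,u]
    P=np.linalg.solve(c['mtx'],np.array([u,v,np.ones_like(u)],float))*z
    return (c['R'].T@(P-c['t'][:,None])).T
E
python3 - <<'E'
from h import *
a,b=load('scene'),load('side')
for n,c,bm,br in(('scene',a,(240,105,345,215),(190,235,260,320)),('side',b,(230,125,320,235),(195,245,265,340))):
  for nm,lo,hi,box,z in(('orange rack',(5,120,80),(16,255,255),br,.0805),('red rack',(0,150,80),(4,255,255),br,.07),('blue rack',(95,100,60),(125,255,255),br,.07),('yellow',(22,120,100),(35,255,255),br,.055),('blue man',(100,90,30),(130,255,255),bm,.091),('red man',(0,150,80),(6,255,255),bm,.136),('orange man',(7,120,80),(18,255,255),bm,.155)):
    for ce,st,m in blobs(c,lo,hi,box): 
      P=dep(c,m); print(n,nm,ce.round(1),st[2:].tolist(),onz(c,*ce,z).round(3),np.median(P,0).round(3))
A=cv2.resize(a['pixels'][110:215,245:330],None,fx=4.6,fy=4.6,interpolation=cv2.INTER_CUBIC)
B=cv2.resize(b['pixels'][130:235,233:310],None,fx=4.6,fy=4.6,interpolation=cv2.INTER_CUBIC)
h=np.hstack([A,B]); print(h.shape); cv2.imwrite('pics/crop1.png',h[:,:,::-1])
E
```

```text
scene orange rack [193. 245.] [7, 9, 45] [0.572 0.313 0.081] [0.588 0.298 0.046]
scene orange rack [236.8 252. ] [7, 7, 37] [0.459 0.276 0.081] [0.458 0.277 0.082]
scene red rack [223.  271.4] [5, 6, 25] [0.465 0.336 0.07 ] [0.465 0.336 0.069]
scene blue rack [217.4 267.1] [4, 5, 17] [0.484 0.333 0.07 ] [0.484 0.332 0.07 ]
scene yellow [206.4 299.9] [20, 19, 304] [0.465 0.416 0.055] [0.466 0.416 0.054]
scene blue man [250.2 140.3] [26, 42, 489] [ 0.628 -0.106  0.091] [ 0.651 -0.183  0.033]
scene blue man [282.9 154.9] [7, 9, 37] [ 0.504 -0.096  0.091] [ 0.505 -0.101  0.089]
scene blue man [295.9 160.4] [7, 9, 36] [ 0.457 -0.094  0.091] [ 0.459 -0.099  0.088]
scene blue man [276.5 163.6] [6, 5, 21] [ 0.505 -0.052  0.091] [ 0.509 -0.059  0.082]
scene blue man [285.9 173.3] [13, 14, 78] [ 0.461 -0.029  0.091] [ 0.464 -0.035  0.083]
scene blue man [270.2 171.3] [6, 4, 21] [ 0.507 -0.013  0.091] [ 0.511 -0.02   0.081]
scene blue man [278.  185.8] [5, 4, 15] [0.461 0.028 0.091] [0.463 0.022 0.081]
scene red man [299.  121.5] [3, 2, 6] [ 0.507 -0.22   0.136] [ 0.51  -0.228  0.131]
scene red
[... 844 characters left out ...]
e blue man [266.  179.2] [13, 14, 56] [ 0.506 -0.08   0.091] [ 0.505 -0.095  0.092]
side blue man [276.7 188.6] [20, 29, 131] [ 0.462 -0.039  0.091] [ 0.462 -0.039  0.09 ]
side red man [284.2 145.2] [11, 3, 16] [ 0.494 -0.237  0.136] [ 0.493 -0.24   0.135]
side red man [287.6 152.7] [30, 11, 138] [ 0.47  -0.187  0.136] [ 0.47  -0.195  0.135]
side orange man [269.3 155.4] [8, 4, 27] [ 0.508 -0.112  0.155] [ 0.508 -0.109  0.156]
side orange man [286.8 160.5] [13, 15, 91] [ 0.451 -0.098  0.155] [ 0.464 -0.188  0.126]
side orange man [279.9 164.7] [3, 4, 9] [ 0.463 -0.066  0.155] [ 0.496 -0.198  0.083]
side orange man [254.9 206.1] [5, 5, 18] [0.465 0.159 0.155] [0.497 0.054 0.081]
(483, 745, 3)
```

View pics/crop1.png

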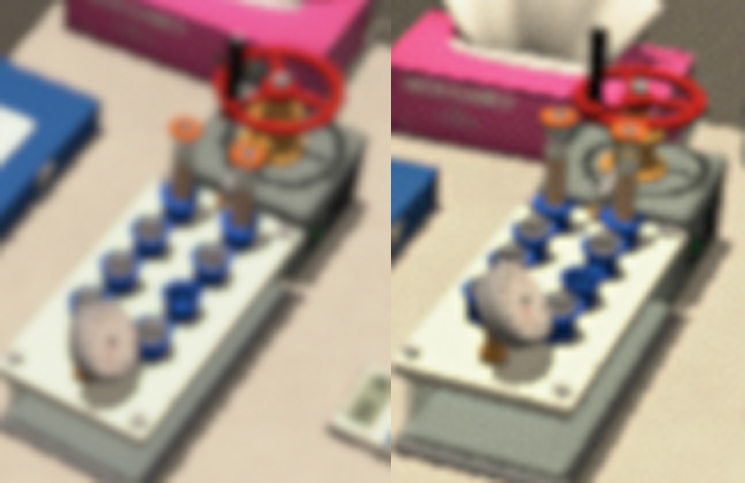

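The crop shows the open port (blue, dark inside) at scene pixel (284.6,175), about (0.46,-0.02). The wheel centre is near (0.474,-0.20) and the crank is on the wheel's far side at scene pixel (296,125). I'll move over the cartridge for a close look.

```bash
cat >> h.py <<'E'
def goto(s,p,ang=None):
    "shift (mm, tool axes) and turn (rad) to bring TCP to p with tool-y at heading ang (world, rad)"
    R=np.asarray(s['tool_rot']); d=R.T@(np.asarray(p)-s['eef_pos'])*1e3
    t=0.
    if ang is not None:
        a=np.arctan2(R[1,1],R[0,1]); t=-((ang-a+np.pi)%(2*np.pi)-np.pi)
    return d.round(1).tolist(),round(t,3)
E
python3 -m handwheel '[[[-100,0,0,0],[-120,0,0,0],[-120,-25,-18,-0.12],[-110,-705,-530,-1.18],[-110,-705,-530,-1.18],[-110,-705,-530,-1.18],[-110,-705,-530,-1.18],[-110,-705,-530,-1.18],[-110,-705,-530,-1.18],[-110,-705,-530,-1.18],[-110,-705,-530,-1.18],[-110,-705,-530,-1.18]]]' 0
python3 - <<'E'
from workcell import *
import workcell
from h import *
print([ (k,getattr(workcell,k)) for k in dir(workcell) if 'off' in k])
s=sense();print(s['time_s'],s['eef_pos'],s['width'],goto(s,[.459,.276,.25],0.))
E
```

```text
time_s: 1.1
eef_pos: [0.3381, -0.1868, 0.2913]
tool_rot: [[-0.0, 1.0, 0.005], [0.001, 0.005, -1.0], [-1.0, -0.0, -0.001]]
contact_force: [1.3, 0.0, -0.7]
width: 0.0919
[('grasp_offset', 0.0187), ('sign_off', <function connect.<locals>.done at 0x7f3f877eb740>)]
1.1 [ 0.33808714 -0.18677726  0.29127185] 0.09187993568895443 ([41.7, 123.4, -462.1], np.float64(0.005))
```

```bash
python3 -m handwheel '[[[0,120,-462,0],[0,123,-462,0],[0,123,-462,0],[0,123,-462,0],[0,123,-462,0],[0,123,-462,0],[0,123,-462,0],[20,123,-462,0],[40,123,-462,0],[60,123,-462,0],[80,123,-462,0],[80,123,-462,0]]]'
python3 - <<'E'
from workcell import *
from h import *
s=sense();c=read_camera('wrist');print(s['time_s'],s['eef_pos'],np.linalg.norm(s['qd']),c['mtx'].tolist(),c['mount'].round(4).tolist())
T=np.eye(4);T[:3,:3]=s['tool_rot'];T[:3,3]=s['eef_pos'];M=np.linalg.inv(T@c['mount'])
d=dict(pixels=c['pixels'],depth=c['depth'],mtx=c['mtx'],R=M[:3,:3],t=M[:3,3]);np.savez('cam_w1.npz',**d)
cv2.imwrite('pics/w1.png',c['pixels'][:,:,::-1])
for nm,lo,hi,z in(('or',(5,120,80),(18,255,255),.082),('red',(0,150,80),(4,255,255),.07),('blue',(95,100,60),(125,255,255),.07)):
  for ce,st,m in blobs(d,lo,hi,(0,0,512,384),40): print(nm,ce.round(1),st.tolist(),onz(d,*ce,z).round(4),np.median(dep(d,m),0).round(4))
E
```

```text
time_s: 2.1
eef_pos: [0.4586, 0.2777, 0.2114]
tool_rot: [[0.001, 1.0, 0.006], [0.002, 0.006, -1.0], [-1.0, 0.001, -0.002]]
contact_force: [1.1, 0.5, -0.6]
width: 0.0921
2.1 [0.45862971 0.27771661 0.21138363] 1.2047836009748523 [[293.33903342295207, 0.0, 253.3626134903623], [0.0, 293.33903342295207, 189.77501688952248], [0.0, 0.0, 1.0]] [[-0.0005, -0.2734, 0.9619, -0.2061], [1.0, -0.0008, 0.0003, 0.0002], [0.0007, 0.9619, 0.2734, -0.0769], [0.0, 0.0, 0.0, 1.0]]
or [355.4 156.8] [347, 146, 24, 25, 264] [0.5766 0.2996 0.082 ] [0.5876 0.2965 0.0472]
or [253.4 178.2] [244, 169, 20, 19, 228] [0.4591 0.2736 0.082 ] [0.4587 0.2737 0.0819]
or [477.8 251.6] [442, 233, 70, 35, 2125] [0.7436 0.1797 0.082 ] [0.6774 0.219  0.1571]
or [415.9 271.1] [414, 263, 5, 17, 40] [0.6696 0.1515 0.082 ] [0.6615 0.1599 0.0946]
or [448.5 305.3] [443, 297, 11, 17, 45] [0.7214 0.1001 0.082 ] [0.5079 0.3063 0.3543]
or [282.3 332. ] [276, 329, 12, 9, 53] [0.5001 0.0561 0.082 ] [0.5016 0.0539 0.0784]
red [259.3 127.1] [252, 120, 15, 15, 170] [0.4657 0.3318 0.07  ] [0.4654 0.3318 0.0695]
red [375.4 237.1] [364, 228, 22, 21, 283] [0.6171 0.1934 0.07  ] [0.6086 0.2037 0.0897]
blue [276.5 130.3] [270, 124, 14, 14, 160] [0.4857 0.3282 0.07  ] [0.4858 0.3285 0.0694]
blue [427.7 179.6] [423, 168, 11, 24, 157] [0.6719 0.2702 0.07  ] [0.6571 0.276  0.0938]
blue [173.6 270.6] [170, 265, 8, 11, 60] [0.3533 0.1435 0.07  ] [0.3364 0.1082 0.0122]
blue [253.9 358.6] [250, 355, 10, 10, 42] [ 0.4614 -0.0019  0.07  ] [0.4606 0.0211 0.0912]
blue [297.9 359.9] [292, 357, 13, 8, 45] [ 0.5262 -0.004   0.07  ] [0.5221 0.0189 0.0912]
blue [370.1 361.3] [359, 357, 26, 8, 127] [ 0.6329 -0.006   0.07  ] [ 0.6573 -0.0609  0.0172]
```

View pics/w1.png

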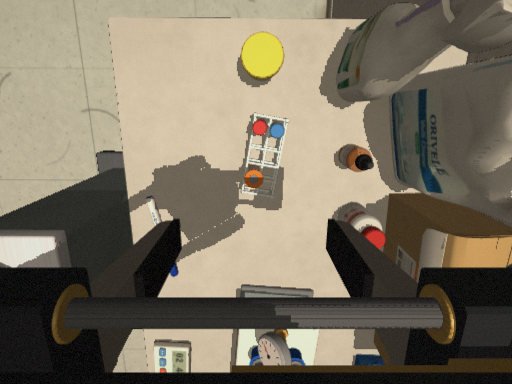

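The wrist view shows the orange flange at (253,178), centred between the fingers, with the tube caps at (259,127) and (277,130). Nothing stands in the jaws' way. The arm was still moving for that picture, so I'll lower part-way and re-measure at rest.

```bash
cat >> h.py <<'E'
def wrist(name,png=False):
    from workcell import read_camera,sense
    s=sense();c=read_camera('wrist')
    T=np.eye(4);T[:3,:3]=s['tool_rot'];T[:3,3]=s['eef_pos'];M=np.linalg.inv(T@c['mount'])
    d=dict(pixels=c['pixels'],depth=c['depth'],mtx=c['mtx'],R=M[:3,:3],t=M[:3,3]);np.savez('cam_%s.npz'%name,**d)
    cv2.imwrite('pics/%s.png'%name,c['pixels'][:,:,::-1])
    print(s['time_s'],s['eef_pos'].round(4),s['width'],s['contact_force'].round(1),'qd',np.abs(s['qd']).max().round(3)); return s,d
E
python3 -m handwheel '[[[30,0,1,0],[60,0,2,0],[75,0,3,0],[81,0,3,0],[81,0,3,0],[81,0,3,0]]]'
python3 - <<'E'
from h import *
s,d=wrist('w2')
for ce,st,m in blobs(d,(5,120,80),(18,255,255),(120,60,400,280),150):
  p=onz(d,*ce,.082);print(ce.round(1),st.tolist(),p.round(4),np.median(dep(d,m),0).round(4),goto(s,[p[0],p[1],.0435],0.))
E
```

```text
time_s: 2.65
eef_pos: [0.4579, 0.2783, 0.1256]
tool_rot: [[-0.004, 1.0, 0.006], [0.001, 0.006, -1.0], [-1.0, -0.004, -0.001]]
contact_force: [-0.0, -0.2, -0.1]
width: 0.0919
2.65 [0.4579 0.2783 0.1256] 0.09185319217473227 [-0.  -0.2 -0.1] qd 0.019
[384.8 171.8] [374, 155, 26, 35, 440] [0.572  0.3013 0.082 ] [0.5876 0.2958 0.0471] ([81.6, 114.6, -22.2], np.float64(0.006))
[254.3 201.3] [242, 190, 26, 25, 365] [0.4589 0.2736 0.082 ] [0.4587 0.2738 0.0819] ([82.1, 1.2, 4.9], np.float64(0.006))
```

```bash
python3 -m handwheel '[[[20,1,4,0],[45,1,4,0],[65,1,4,0],[78,1,4,0],[82,1,4,0],[82,1,4,0]]]'
python3 -m handwheel '[[[0,0,0,0],[0,0,0,0],[0,0,0,0],[0,0,0,0],[0,0,0,0],[0,0,0,0],[0,0,0,0],[0,0,0,0]]]' 1
```

```text
time_s: 3.2
eef_pos: [0.4594, 0.2748, 0.0445]
tool_rot: [[-0.003, 1.0, 0.006], [0.002, 0.006, -1.0], [-1.0, -0.003, -0.002]]
contact_force: [0.4, -0.1, 0.3]
width: 0.092
time_s: 3.87
eef_pos: [0.4595, 0.2748, 0.0445]
tool_rot: [[-0.003, 1.0, 0.006], [0.002, 0.006, -1.0], [-1.0, -0.003, -0.002]]
contact_force: [-0.8, -0.1, -0.9]
width: 0.0405
```

```bash
python3 -m handwheel '[[[0,0,0,0],[0,0,0,0],[0,0,0,0],[0,0,0,0],[0,0,0,0],[0,0,0,0]]]'
python3 -m handwheel '[[[-8,0,0,0],[-20,0,0,0],[-45,0,0,0],[-75,0,0,0],[-105,0,0,0],[-130,0,0,0],[-145,0,0,0],[-150,0,0,0],[-150,0,0,0],[-150,0,0,0]]]'
python3 - <<'E'
from h import *
s,d=wrist('w3')
for ce,st,m in blobs(d,(5,120,80),(18,255,255),(120,60,400,280),150):
  print(ce.round(1),st.tolist(),np.median(dep(d,m),0).round(4))
print(goto(s,[.461,-.02,.22],0.))
E
```

```text
time_s: 4.37
eef_pos: [0.4614, 0.276, 0.0465]
tool_rot: [[0.001, 1.0, 0.006], [0.004, 0.006, -1.0], [-1.0, 0.001, -0.004]]
contact_force: [-2.2, -0.6, 16.7]
width: 0.0015
time_s: 5.2
eef_pos: [0.4609, 0.2751, 0.1958]
tool_rot: [[0.0, 1.0, 0.006], [0.004, 0.006, -1.0], [-1.0, 0.0, -0.004]]
contact_force: [-0.4, -0.5, -0.3]
width: 0.0004
5.2 [0.4609 0.2751 0.1958] 0.00039895555262026535 [-0.4 -0.5 -0.3] qd 0.018
[357.7 157.3] [348, 145, 26, 27, 309] [0.5872 0.2961 0.0471]
[254.4 178.6] [245, 169, 20, 20, 237] [0.462  0.2753 0.082 ]
([-25.4, -1.7, 295.0], np.float64(0.006))
```

View pics/w3.png

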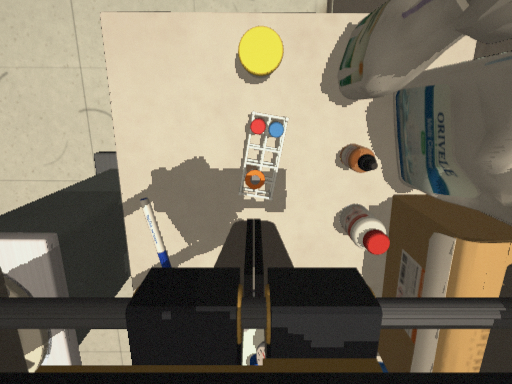

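The jaws closed empty. The flange is still in the rack at (255,179), now with a grey spot on it, and the fingertips appear at (255,220). I'll check where the fingertips sit in the tool frame, using depth.

Run:
```python
from h import *
d=load('w3')
c=d; mount=np.linalg.inv(np.vstack([np.c_[c['R'],c['t']],[0,0,0,1]]))
for u in (251,262):
  for v in range(205,262,6):
    m=np.zeros((384,512),bool);m[v,u]=1
    P=dep(d,m); print(u,v,d['pixels'][v,u],d['depth'][v,u].round(4),P.round(4).tolist())
for u in (254,256):
  for v in range(170,190,3):
    m=np.zeros((384,512),bool);m[v,u]=1; print(v,d['pixels'][v,u],dep(d,m).round(4).tolist())
im=cv2.resize(d['pixels'][110:290,190:330],None,fx=3.3,fy=3.3,interpolation=cv2.INTER_CUBIC);
e=load('w2');im2=cv2.resize(e['pixels'][110:290,190:290],None,fx=3.3,fy=3.3,interpolation=cv2.INTER_CUBIC)
h=np.hstack([im,im2]);print(h.shape);cv2.imwrite('pics/c2.png',h[:,:,::-1])
```

```text
251 205 [119 110  95] 0.4242 [[0.4582, 0.2157, -0.0003]]
251 211 [229 216 186] 0.4259 [[0.4582, 0.2067, 0.0004]]
251 217 [227 211 182] 0.4287 [[0.4582, 0.1973, 0.0001]]
251 223 [19 19 20] 0.1749 [[0.4597, 0.285, 0.2392]]
251 229 [12 15 13] 0.1661 [[0.4597, 0.2851, 0.2483]]
251 235 [ 6 12  8] 0.1583 [[0.4598, 0.2851, 0.2564]]
251 241 [ 7  5 10] 0.1503 [[0.4598, 0.2854, 0.2645]]
251 247 [12 12  8] 0.1447 [[0.4599, 0.285, 0.2705]]
251 253 [ 8 14  8] 0.1395 [[0.4599, 0.2847, 0.276]]
251 259 [14 17 13] 0.1334 [[0.46, 0.2849, 0.2822]]
262 205 [118 108  94] 0.4228 [[0.474, 0.2162, 0.001]]
262 211 [228 215 184] 0.427 [[0.4742, 0.2065, -0.0006]]
262 217 [225 213 182] 0.428 [[0.4743, 0.1977, 0.0008]]
262 223 [56 48 43] 0.1765 [[0.4663, 0.2845, 0.2377]]
262 229 [52 46 40] 0.1671 [[0.466, 0.2847, 0.2473]]
262 235 [59 51 42] 0.1585 [[0.4657, 0.285, 0.2561]]
262 241 [55 48 43] 0.1508 [[0.4655, 0.2852, 0.2641]]
262 247 [36 36 30] 0.1445 [[0.4653, 0.2852, 0.2707]]
262 253 [35 32 28] 0.1384 [[0.4651, 0.2852, 0.277]]
262 259 [29 28 25] 0.1328 [[0.465, 0.2853, 0.2828]]
170 [224 136  60] [[0.4619, 0.2844, 0.0818]]
173 [239 145  58] [[0.4619, 0.2812, 0.0827]]
176 [160 152 143] [[0.4619, 0.2779, 0.0831]]
179 [158 148 137] [[0.4619, 0.2746, 0.0838]]
182 [74 72 64] [[0.462, 0.2709, 0.0829]]
185 [122  65  28] [[0.462, 0.2673, 0.0825]]
188 [127  61  19] [[0.462, 0.2636, 0.0816]]
170 [221 130  53] [[0.4641, 0.2842, 0.0808]]
173 [239 145  57] [[0.4641, 0.2811, 0.0823]]
176 [154 144 133] [[0.4642, 0.2776, 0.0817]]
179 [162 151 142] [[0.4642, 0.2745, 0.0835]]
182 [74 70 66] [[0.4642, 0.2711, 0.0835]]
185 [123  62  27] [[0.4642, 0.2674, 0.0827]]
188 [137  78  40] [[0.4643, 0.2638, 0.0822]]
(594, 792, 3)
```

View pics/c2.png

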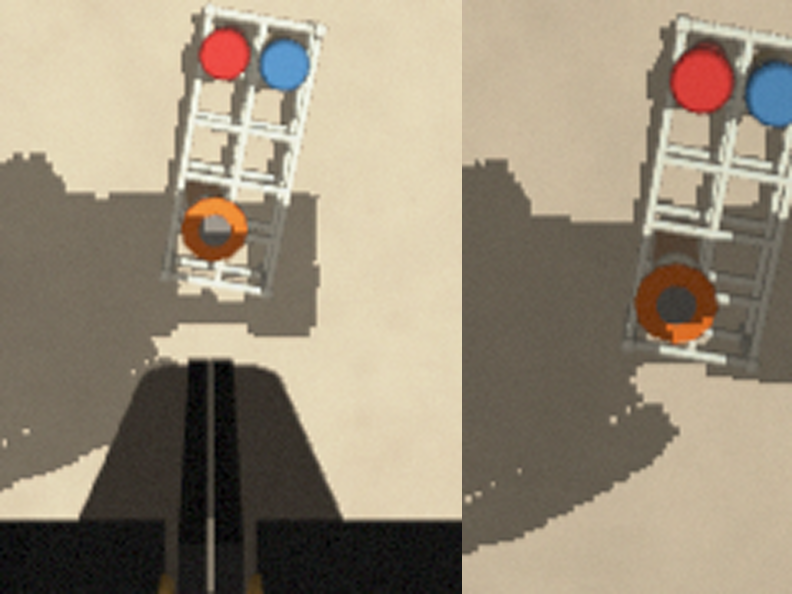

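The crop shows the cartridge still standing in its cell. By depth the fingertips end about 37–43 mm above the reported TCP, so the jaws shut just above the flange, which fits the 16.7 N upward push. I'll check that with the fixed side camera.

Run:
```python
from h import *
from workcell import *
s=sense();ims=[]
for n in('scene','side'):
  c=read_camera(n);np.savez('cam_%s2.npz'%n,**c)
  p=proj(c,s['eef_pos']);q=proj(c,s['eef_pos']+[0,0,.038]);print(n,p,q)
  u,v=p.round().astype(int)
  im=c['pixels'].copy()[v-60:v+40,u-40:u+40];im=cv2.resize(im,None,fx=4.8,fy=4.8,interpolation=cv2.INTER_NEAREST)
  for r,col in((p,(255,0,0)),(q,(0,255,0))): cv2.circle(im,tuple(int(x) for x in ((r-[u-40,v-60]+.5)*4.8)),4,col,1)
  ims.append(im)
cv2.imwrite('pics/tips.png',np.hstack(ims)[:,:,::-1])
```

```text
scene [234.60944449 226.82182304] [233.94157123 217.56701756]
side [240.15449549 219.38317165] [240.23792911 204.25023771]
```

View pics/tips.png

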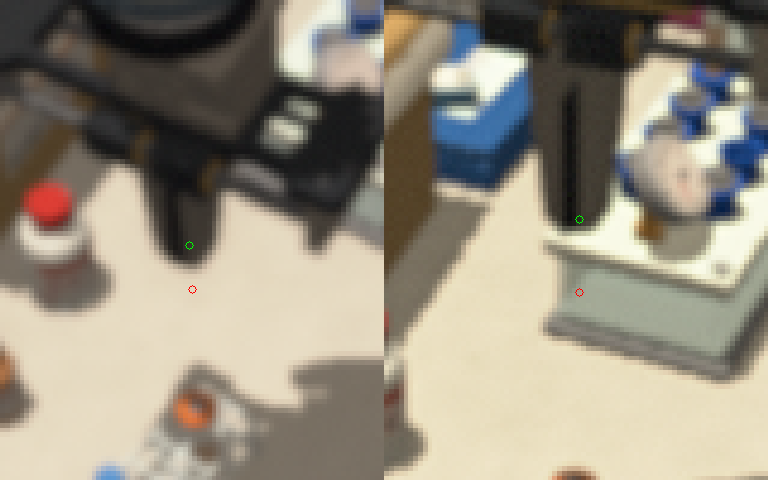

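Both fixed cameras agree: the real fingertips are about 36 mm above the reported TCP, so tip z = eef z + 0.036 and grasp z ≈ eef z + 0.055. I'll regrip with that correction.

```bash
python3 -m handwheel '[[[20,0,0,0],[40,0,0,0],[60,0,0,0],[80,0,0,0],[90,0,0,0],[96,0,0,0],[96,0,0,0],[96,0,0,0],[96,0,0,0],[96,0,0,0],[96,0,0,0]]]' 0
python3 - <<'E'
from h import *
s,d=wrist('w4')
for ce,st,m in blobs(d,(5,120,80),(18,255,255),(200,100,300,320),100):
  p=onz(d,*ce,.082);print(ce.round(1),st.tolist(),p.round(4),np.median(dep(d,m),0).round(4),goto(s,[p[0],p[1],.006],0.))
E
```

```text
time_s: 6.27
eef_pos: [0.4609, 0.2755, 0.0999]
tool_rot: [[-0.0, 1.0, 0.006], [0.004, 0.006, -1.0], [-1.0, -0.0, -0.004]]
contact_force: [1.0, 0.4, 0.2]
width: 0.0717
6.2667 [0.4609 0.2755 0.0999] 0.071679707955746 [1.  0.4 0.2] qd 0.003
[254.9 206.9] [241, 194, 29, 27, 448] [0.4624 0.2745 0.082 ] [0.4625 0.2746 0.082 ] ([93.9, 1.5, 1.4], np.float64(0.006))
```

```bash
python3 -m handwheel '[[[20,1,1,0],[45,1,1,0],[70,1,1,0],[86,1,1,0],[93,1,1,0],[94,1,1,0]]]'
python3 -m handwheel '[[[0,0,0,0],[0,0,0,0],[0,0,0,0],[0,0,0,0],[0,0,0,0],[0,0,0,0],[0,0,0,0],[0,0,0,0],[0,0,0,0],[0,0,0,0],[0,0,0,0],[0,0,0,0]]]' 1
```

```text
time_s: 6.82
eef_pos: [0.4611, 0.2743, 0.0047]
tool_rot: [[-0.002, 1.0, 0.006], [0.003, 0.006, -1.0], [-1.0, -0.002, -0.003]]
contact_force: [-1.2, -0.1, -0.4]
width: 0.0923
time_s: 7.82
eef_pos: [0.461, 0.2743, 0.0047]
tool_rot: [[-0.002, 1.0, 0.006], [0.003, 0.006, -1.0], [-1.0, -0.002, -0.003]]
contact_force: [-0.6, -0.1, 0.4]
width: 0.019
```

```bash
python3 -m handwheel '[[[0,0,0,0],[0,0,0,0],[-3,0,0,0],[-8,0,0,0],[-20,0,0,0],[-45,0,0,0],[-75,0,0,0],[-105,0,0,0],[-135,0,0,0],[-160,0,0,0],[-180,0,0,0],[-180,0,0,0]]]'
python3 - <<'E'
from h import *
s,d=wrist('w5')
print(proj(d,s['eef_pos']+[0,0,.075]))
for ce,st,m in blobs(d,(5,120,80),(18,255,255),(200,100,300,320),60):
  print(ce.round(1),st.tolist(),np.median(dep(d,m),0).round(4))
print(goto(s,[.461,.09,.185],0.))
E
```

```text
time_s: 8.82
eef_pos: [0.4636, 0.2752, 0.1902]
tool_rot: [[0.004, 1.0, 0.006], [0.007, 0.006, -1.0], [-1.0, 0.004, -0.007]]
contact_force: [0.8, 0.1, -0.8]
width: 0.0186
8.8167 [0.4636 0.2752 0.1902] 0.018635017217328975 [ 0.8  0.1 -0.8] qd 0.076
[253.6105438  264.91707872]
[253.3 266.8] [235, 247, 38, 42, 1013] [0.4634 0.2764 0.2676]
([4.0, -3.8, 185.2], np.float64(0.006))
```

```bash
python3 -m handwheel '[[[0,-1,20,0],[0,-2,55,0],[0,-2,95,0],[0,-2,135,0],[0,-2,175,0],[0,-2,215,0],[0,-2,250,0],[0,-2,278,0],[0,-2,292,0],[0,-2,295,0],[0,-2,295,0],[0,-2,295,0]]]'
python3 - <<'E'
from h import *
from workcell import *
s,d=wrist('w6')
for ce,st,m in blobs(d,(5,120,80),(18,255,255),(200,220,300,320),100):
  P=dep(d,m); P=P[np.abs(P[:,2]-np.median(P[:,2]))<.004]; A=np.c_[P[:,:2]-P[:,:2].mean(0),np.ones(len(P))]; k=np.linalg.lstsq(A,P[:,2],rcond=None)[0]
  print(ce,st,P.mean(0).round(4),'slope deg x,y',np.degrees(k[:2]).round(1))
for ce,st,m in blobs(d,(100,90,30),(130,255,255),(120,60,400,384),60): print('blue',ce.round(1),st.tolist(),onz(d,*ce,.091).round(4))
im=cv2.resize(d['pixels'][80:320,160:360],None,fx=2.2,fy=2.2)
c=read_camera('side');np.savez('cam_side3.npz',**c);u,v=proj(c,s['eef_pos']+[0,0,.04]).astype(int)
im2=cv2.resize(c['pixels'][v-45:v+45,u-30:u+30],(352,528),interpolation=cv2.INTER_CUBIC)
h=np.hstack([im,im2]);print(h.shape,u,v);cv2.imwrite('pics/c3.png',h[:,:,::-1])
E
```

```text
time_s: 9.87
eef_pos: [0.462, -0.0198, 0.1857]
tool_rot: [[0.001, 1.0, 0.006], [0.006, 0.006, -1.0], [-1.0, 0.001, -0.006]]
contact_force: [0.2, 0.0, -0.7]
width: 0.0187
9.8667 [ 0.462  -0.0198  0.1857] 0.01873520657070759 [ 0.2  0.  -0.7] qd 0.019
[252.86660929 270.08777969] [ 235  247   38   51 1162] [ 0.4621 -0.0194  0.2632] slope deg x,y [-2.2 -0.7]
blue [148.2  65.6] [142, 60, 12, 13, 120] [0.3617 0.0946 0.091 ]
blue [260.3 153.4] [246, 139, 30, 30, 285] [0.4694 0.0111 0.091 ]
blue [306.2 156.9] [292, 144, 30, 29, 283] [0.517  0.0077 0.091 ]
blue [257.1 190.3] [244, 177, 27, 27, 576] [ 0.4665 -0.0284  0.091 ]
blue [300.8 192.7] [288, 180, 29, 28, 281] [ 0.5132 -0.0309  0.091 ]
blue [136.3 200.2] [133, 195, 8, 11, 60] [ 0.3366 -0.0401  0.091 ]
blue [387.7 235.6] [369, 197, 31, 82, 1743] [ 0.6126 -0.0802  0.091 ]
blue [263.8 223. ] [259, 212, 9, 23, 74] [ 0.4742 -0.0657  0.091 ]
blue [299.1 222.9] [285, 213, 26, 29, 201] [ 0.5131 -0.0655  0.091 ]
(528, 792, 3) 277 148
```

View pics/c3.png

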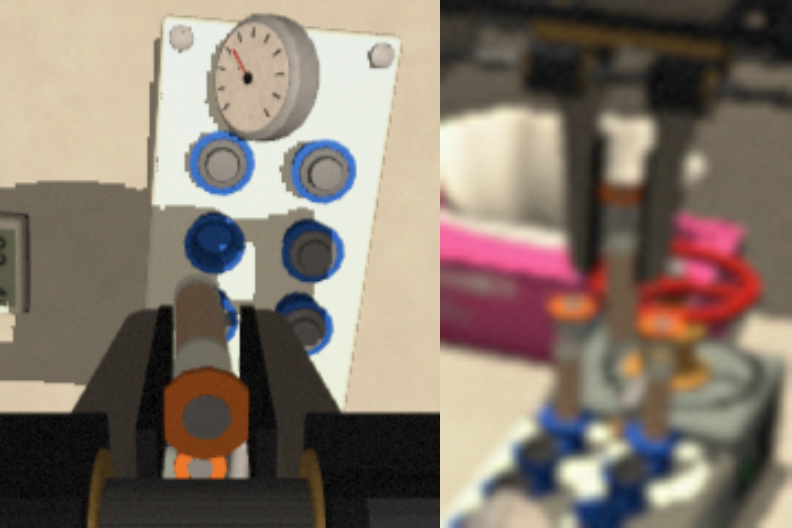

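The left half shows the open port as a solid blue disc at wrist pixel (257,190), and the held cartridge's lower end around (249,212). The cartridge leans a little in the jaws. I'll measure the port rim and the cartridge axis from depth.

```bash
cat > fit.py <<'E'
from h import *
def circ(P):
    A=np.c_[2*P[:,:2],np.ones(len(P))];k=np.linalg.lstsq(A,(P[:,:2]**2).sum(1),rcond=None)[0];return k[:2],np.sqrt(k[2]+(k[:2]**2).sum())
def ports(d,box):
    for ce,st,m in blobs(d,(100,90,30),(130,255,255),box,60):
        P=dep(d,m);Q=P[(P[:,2]>.0885)&(P[:,2]<.0945)]
        if len(Q)>30: print('port',ce.round(1),len(Q),'mean',Q.mean(0).round(4),'circ',circ(Q)[0].round(4),circ(Q)[1].round(4),'rect',((Q.max(0)+Q.min(0))/2).round(4))
def barrel(d,s):
    z0=s['eef_pos'][2]
    D=d['depth'];m=np.zeros(D.shape,bool);m[185:262,225:282]=D[185:262,225:282]<.26
    P=dep(d,m)
    for z in np.arange(z0-.006,z0+.034,.006):
        Q=P[(P[:,2]>z)&(P[:,2]<z+.006)&(abs(P[:,0]-s['eef_pos'][0])<.02)]
        if len(Q)>8: print('barrel z',(z+.003).round(4),len(Q),'x',Q[:,0].min().round(4),Q[:,0].max().round(4),'mid',((Q[:,0].min()+Q[:,0].max())/2).round(4),'ymax',np.percentile(Q[:,1],97).round(4))
E
python3 - <<'E'
from fit import *
from workcell import sense
s=sense();d=load('w6');ports(d,(200,100,330,260));barrel(d,s)
for n,uv in(('scene',(284.3,174.9)),):
  print(onz(load(n),*uv,.088))
for n,box in(('scene',(245,110,330,215)),('side',(233,130,310,235))):
  c=load(n);P=dep(c,(lambda h:cv2.inRange(h,np.array((100,90,20)),np.array((130,255,255)))>0)(cv2.cvtColor(c['pixels'],cv2.COLOR_RGB2HSV)))
  Q=P[(P[:,2]>.085)&(P[:,2]<.096)&(P[:,0]>.44)&(P[:,0]<.486)&(P[:,1]>-.05)&(P[:,1]<.005)];print(n,len(Q),Q.mean(0),Q.min(0),Q.max(0))
E
```

```text
port [260.3 153.4] 278 mean [0.4696 0.0111 0.0909] circ [0.4697 0.0106] 0.0134 rect [0.4697 0.0107 0.0918]
port [306.2 156.9] 272 mean [0.5174 0.0075 0.091 ] circ [0.5176 0.0068] 0.0134 rect [0.5179 0.0068 0.0918]
port [257.1 190.3] 248 mean [ 0.4664 -0.0291  0.0906] circ [ 0.4666 -0.0288] 0.0129 rect [ 0.4664 -0.0287  0.0906]
port [300.8 192.7] 244 mean [ 0.5142 -0.0321  0.091 ] circ [ 0.5145 -0.033 ] 0.0134 rect [ 0.5147 -0.0326  0.0911]
port [263.8 223. ] 66 mean [ 0.4746 -0.0664  0.0911] circ [ 0.4654 -0.0685] 0.0118 rect [ 0.4738 -0.0669  0.091 ]
port [299.1 222.9] 142 mean [ 0.5162 -0.0684  0.0912] circ [ 0.5112 -0.0728] 0.0134 rect [ 0.5126 -0.0717  0.0915]
barrel z 0.1829 23 x 0.4514 0.4657 mid 0.4586 ymax -0.0131
barrel z 0.1889 53 x 0.4516 0.4664 mid 0.459 ymax -0.0129
barrel z 0.1949 56 x 0.4519 0.4663 mid 0.4591 ymax -0.0129
barrel z 0.2009 62 x 0.4522 0.4675 mid 0.4598 ymax -0.0129
barrel z 0.2069 66 x 0.4524 0.4668 mid 0.4596 ymax -0.0127
barrel z 0.2129 75 x 0.4527 0.4673 mid 0.46 ymax -0.0126
barrel z 0.2189 82 x 0.4458 0.4793 mid 0.4626 ymax -0.0109
[ 0.46388085 -0.0230144   0.088     ]
scene 19 [ 0.46133893 -0.02786754  0.08853334] [ 0.45537408 -0.04048721  0.08533343] [ 0.47253716 -0.01445987  0.09268878]
side 38 [ 0.46547916 -0.02838604  0.09006201] [ 0.45326856 -0.04560571  0.08534346] [4.77982462e-01 2.36774042e-04 9.43448207e-02]
```

```bash
python3 -m handwheel '[[[10,4,4,0],[25,8,8.3,0],[45,8,8.3,0],[60,8,8.3,0],[68,8,8.3,0],[70,8,8.4,0],[70,8,8.4,0],[70,8,8.4,0]]]'
python3 - <<'E'
from fit import *
s,d=wrist('w7');barrel(d,s);ports(d,(200,60,330,300))
E
```

```text
time_s: 10.63
eef_pos: [0.471, -0.0271, 0.1163]
tool_rot: [[0.002, 1.0, 0.008], [0.006, 0.008, -1.0], [-1.0, 0.002, -0.006]]
contact_force: [-0.6, -0.1, -0.8]
width: 0.0192
10.6333 [ 0.471  -0.0271  0.1163] 0.019180661130475254 [-0.6 -0.1 -0.8] qd 0.01
barrel z 0.1133 20 x 0.4605 0.4747 mid 0.4676 ymax -0.0203
barrel z 0.1193 55 x 0.4605 0.4754 mid 0.468 ymax -0.0202
barrel z 0.1253 55 x 0.4609 0.4753 mid 0.4681 ymax -0.0203
barrel z 0.1313 62 x 0.4611 0.4765 mid 0.4688 ymax -0.0202
barrel z 0.1373 67 x 0.4614 0.4757 mid 0.4685 ymax -0.0201
barrel z 0.1433 73 x 0.4616 0.4762 mid 0.4689 ymax -0.02
barrel z 0.1493 80 x 0.4553 0.4772 mid 0.4663 ymax -0.0189
port [251.4 157.2] 466 mean [0.4696 0.0111 0.091 ] circ [0.4697 0.0106] 0.0134 rect [0.4696 0.0106 0.0915]
port [310.  161.5] 455 mean [0.5167 0.0076 0.091 ] circ [0.5175 0.0069] 0.0134 rect [0.5176 0.0068 0.091 ]
port [247.1 199.9] 307 mean [ 0.4659 -0.0254  0.0905] circ [ 0.4666 -0.0287] 0.013 rect [ 0.4665 -0.0275  0.0906]
port [302.8 206.6] 398 mean [ 0.5138 -0.0321  0.0911] circ [ 0.5143 -0.033 ] 0.0134 rect [ 0.5143 -0.0328  0.0914]
port [306.8 243.3] 126 mean [ 0.5199 -0.0663  0.0911] circ [ 0.512  -0.0721] 0.0126 rect [ 0.5178 -0.0689  0.0915]
port [252.5 292.6] 60 mean [ 0.4716 -0.1123  0.091 ] circ [ 0.4713 -0.1122] 0.0033 rect [ 0.4716 -0.1122  0.0917]
```

```bash
python3 -m handwheel '[[[5,-1,0.5,0],[10,-1,0.6,0],[16,-1,0.6,0],[22,-1,0.6,0],[26,-1,0.7,0],[30,-1,0.7,0],[30,-1,0.7,0]]]'
python3 -m handwheel '[[[3,0,0,0],[6,0,0,0],[8,0,0,0],[9,0,0,0],[9,0,0,0]]]'
```

```text
time_s: 11.27
eef_pos: [0.4696, -0.0277, 0.0856]
tool_rot: [[0.001, 1.0, 0.007], [0.006, 0.007, -1.0], [-1.0, 0.001, -0.006]]
contact_force: [0.3, -0.1, -0.2]
width: 0.0188
time_s: 11.68
eef_pos: [0.4701, -0.0277, 0.0773]
tool_rot: [[0.002, 1.0, 0.007], [0.006, 0.007, -1.0], [-1.0, 0.002, -0.006]]
contact_force: [-2.4, -0.0, 9.2]
width: 0.0188
```

```bash
python3 -m handwheel '[[[1,0,0,0],[2,0,0,0],[2,0,0,0]]]'
python3 -m handwheel '[[[0,0,0,0],[0,0,0,0],[0,0,0,0],[0,0,0,0],[0,0,0,0],[0,0,0,0],[0,0,0,0]]]' 0.5
python3 - <<'E'
from workcell import sense
s=sense();print(s['eef_pos'],s['width'],s['contact_force'])
E
```

```text
time_s: 11.93
eef_pos: [0.4708, -0.0277, 0.0769]
tool_rot: [[0.003, 1.0, 0.008], [0.005, 0.007, -1.0], [-1.0, 0.003, -0.005]]
contact_force: [-5.6, 0.3, 23.0]
width: 0.0192
time_s: 12.52
eef_pos: [0.4707, -0.0277, 0.0768]
tool_rot: [[0.003, 1.0, 0.007], [0.005, 0.007, -1.0], [-1.0, 0.003, -0.005]]
contact_force: [0.6, -0.2, 0.6]
width: 0.0458
[ 0.47070946 -0.02773726  0.07677107] 0.045834613802012834 [ 0.61090682 -0.23217331  0.63518055]
```

```bash
python3 -m handwheel '[[[-15,0,0,0],[-45,0,0,0],[-80,0,0,0],[-120,0,0,0],[-150,0,20,0],[-175,0,60,0],[-184,0,100,0],[-184,0,135,0],[-184,0,160,0],[-184,0,171,0],[-184,0,172,0],[-184,0,172,0]]]'
python3 - <<'E'
from fit import *
s,d=wrist('w8')
for ce,st,m in blobs(d,(5,120,80),(18,255,255),(180,0,330,300),60):
  P=dep(d,m); print('orange',ce.round(1),st.tolist(),np.median(P,0).round(4),P.mean(0).round(4))
for ce,st,m in blobs(d,(0,150,60),(4,255,255),(150,60,370,320),60):
  P=dep(d,m);Q=P[(P[:,2]>.125)&(P[:,2]<.142)];print('red',ce.round(1),st.tolist(),len(Q),Q.mean(0).round(4),Q.min(0).round(4),Q.max(0).round(4))
E
```

```text
time_s: 13.52
eef_pos: [0.4711, -0.2004, 0.2593]
tool_rot: [[0.002, 1.0, 0.006], [0.006, 0.006, -1.0], [-1.0, 0.002, -0.006]]
contact_force: [-0.7, 0.6, 0.2]
width: 0.0456
13.5167 [ 0.4711 -0.2004  0.2593] 0.04561900961871869 [-0.7  0.6  0.2] qd 0.031
orange [249.    7.9] [237, 0, 24, 17, 234] [ 0.4666 -0.0343  0.1547] [ 0.4666 -0.0338  0.1545]
orange [242.6  92.3] [232, 81, 22, 23, 299] [ 0.4607 -0.109   0.1548] [ 0.4603 -0.1092  0.1537]
orange [289.6  96.4] [279, 85, 22, 23, 293] [ 0.5076 -0.1131  0.1547] [ 0.5079 -0.1128  0.154 ]
orange [251.8 164.6] [240, 153, 29, 25, 349] [ 0.4688 -0.1936  0.104 ] [ 0.4696 -0.1931  0.1005]
orange [269.9 174.5] [265, 163, 10, 26, 124] [ 0.4925 -0.2048  0.1073] [ 0.4928 -0.2049  0.1045]
red [255.9 179. ] [219, 140, 78, 77, 2120] 2089 [ 0.4744 -0.2046  0.1341] [ 0.4312 -0.2501  0.1295] [ 0.5217 -0.159   0.1405]
```

View pics/w8.png

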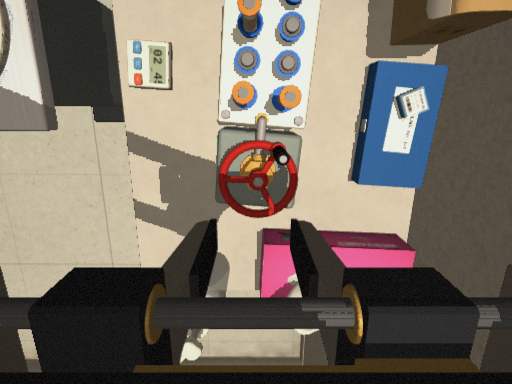

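The picture shows the wheel hub at (258,181) and the black handle at (283,157). The placed cartridge's flange at (249,8) is at z 0.1547, the same as its seated neighbours, so it is fully home.

```bash
cat > hand.py <<'E'
from fit import *
def handle(d,c0,zlo=.15,zhi=.2):
    P=dep(d,d['depth']>0);r=np.hypot(P[:,0]-c0[0],P[:,1]-c0[1])
    Q=P[(P[:,2]>zlo)&(P[:,2]<zhi)&(r<.06)];T=Q[Q[:,2]>.192]
    print('handle n',len(Q),Q[:,2].max(),'top',len(T),T.mean(0).round(4),'circ',circ(T))
    return T.mean(0)
E
python3 - <<'E'
from hand import *
from workcell import sense
d=load('w8');s=sense()
hsv=cv2.cvtColor(d['pixels'],cv2.COLOR_RGB2HSV);m=cv2.inRange(hsv,np.array((0,120,40)),np.array((6,255,255)))>0;m[:,:180]=0;m[:100]=0;m[230:]=0;m[:,330:]=0
P=dep(d,m);Q=P[(P[:,2]>.125)&(P[:,2]<.142)];c=Q[:,:2].mean(0)
for i in range(5):
  r=np.hypot(*(Q[:,:2]-c).T);K=Q[(r>.034)&(r<.052)]; a=np.arctan2(K[:,1]-c[1],K[:,0]-c[0]); 
  B=np.array([K[(a>=t)&(a<t+.2618)][:,:2].mean(0) for t in np.arange(-np.pi,np.pi-.01,.2618) if ((a>=t)&(a<t+.2618)).sum()>5]); c,R=circ(B)
print('wheel',c.round(4),R,len(B))
h=handle(d,c);v=h[:2]-c;print('r',np.hypot(*v),'ang deg',np.degrees(np.arctan2(v[1],v[0])))
A=dep(d,d['depth']>0);
for x0,x1,y0,y1 in((.36,.6,-.42,-.26),(.36,.45,-.45,-.26),(.45,.6,-.33,-.26)):
  k=A[(A[:,0]>x0)&(A[:,0]<x1)&(A[:,1]>y0)&(A[:,1]<y1)&(A[:,2]<.24)];print(k.max(0) if len(k) else 0, k[k[:,2].argmax()])
E
```

```text
wheel [ 0.4774 -0.2038] 0.04176337363030169 24
handle n 237 0.19700488838772418 top 122 [ 0.4986 -0.169   0.1943] circ (array([ 0.49867779, -0.16913753]), np.float64(0.004184660031359927))
r 0.04070177227538376 ang deg 58.67182439344998
[ 0.59998449 -0.26003977  0.19343601] [ 0.40001806 -0.40069302  0.19343601]
[ 0.44998621 -0.26003977  0.19343601] [ 0.40001806 -0.40069302  0.19343601]
[ 0.59998449 -0.26036276  0.0668014 ] [ 0.59612321 -0.32526599  0.0668014 ]
```

Wheel centre is (0.4774,-0.2038) with r 41.8 mm, and the handle is at 58.7°. Shut is at about 175.5°, so the valve is roughly 0.68 turns open. Next I'll grip the handle.

```bash
python3 -m handwheel '[[[0,14,-15,0],[0,27,-31,0],[10,27.5,-31,0],[35,27.5,-31,0],[65,27.5,-30.5,0],[95,27.5,-30.5,0],[120,27.5,-30.5,0],[137,27.5,-30.5,0],[142,27.5,-30.5,0],[142,27.5,-30.5,0]]]'
python3 - <<'E'
from hand import *
s,d=wrist('w9');handle(d,(.4774,-.2038))
E
```

```text
time_s: 14.4
eef_pos: [0.4974, -0.1669, 0.1162]
tool_rot: [[-0.001, 1.0, 0.009], [0.008, 0.009, -1.0], [-1.0, -0.001, -0.008]]
contact_force: [-0.2, 0.6, 0.0]
width: 0.0462
14.4 [ 0.4974 -0.1669  0.1162] 0.04617666982574566 [-0.2  0.6  0. ] qd 0.039
handle n 2991 0.19999827192033026 top 833 [ 0.4882 -0.165   0.1953] circ (array([ 0.49144637, -0.15294629]), np.float64(0.02278451449007129))
```

```bash
python3 -m handwheel '[[[0,1,2,0],[0,1,2,0],[0,1,2,0],[0,1,2,0],[0,1,2,0],[0,1,2,0],[0,1,2,0],[0,1,2,0],[0,1,2,0]]]' 1
python3 - <<'E'
from hand import *
s,d=wrist('w10')
R=s['tool_rot'];c=np.array([.4774,-.2038]);v=s['eef_pos'][:2]-c;print('r',np.hypot(*v),np.degrees(np.arctan2(v[1],v[0])))
E
```

```text
time_s: 15.2
eef_pos: [0.4995, -0.1696, 0.1179]
tool_rot: [[0.001, 1.0, 0.008], [0.007, 0.008, -1.0], [-1.0, 0.001, -0.007]]
contact_force: [-2.1, -1.1, 6.2]
width: 0.0136
15.2 [ 0.4995 -0.1696  0.1179] 0.013585508814873117 [-2.1 -1.1  6.2] qd 0.002
r 0.04076085786694025 57.140967472196024
```

```bash
cat > arc.py <<'E'
import sys,numpy as np
from workcell import sense
def arc(c,r,a):
    s=sense();R=s['tool_rot'];out=[]
    for t in np.radians(a):
        w=np.array([c[0]+r*np.cos(t)-s['eef_pos'][0],c[1]+r*np.sin(t)-s['eef_pos'][1],0]);x=R.T@w*1e3;out.append([round(float(q),1) for q in x])
    print(out)
def circ3(P):
    A=np.c_[2*P,np.ones(len(P))];k=np.linalg.lstsq(A,(P**2).sum(1),rcond=None)[0];return k[:2],np.sqrt(k[2]+(k[:2]**2).sum())
E
python3 -c "
from arc import *
arc((.4771,-.2051),.042,57.8-18*np.arange(1,11))"
```

```text
[[-0.0, 9.8, 8.7], [-0.1, 16.4, 20.1], [-0.2, 19.2, 32.9], [-0.3, 17.9, 46.0], [-0.4, 12.6, 58.0], [-0.4, 3.9, 67.8], [-0.5, -7.4, 74.5], [-0.5, -20.3, 77.3], [-0.5, -33.4, 76.0], [-0.5, -45.4, 70.7]]
```

```bash
python3 -m handwheel '[[[0,9.8,8.7,0],[0,16.4,20.1,0],[0,19.2,32.9,0]]]'; python3 -c "
from arc import *
arc((.4771,-.2051),.042,57.8-18*np.arange(4,11))"
```

```text
time_s: 15.5
eef_pos: [0.5188, -0.2026, 0.1179]
tool_rot: [[-0.0, 1.0, 0.009], [0.007, 0.009, -1.0], [-1.0, -0.0, -0.007]]
contact_force: [-9.9, 1.3, 10.3]
width: 0.0133
[[-0.1, -1.1, 12.8], [-0.2, -6.3, 24.8], [-0.2, -15.1, 34.6], [-0.3, -26.4, 41.2], [-0.3, -39.3, 44.0], [-0.3, -52.4, 42.7], [-0.2, -64.4, 37.4]]
```

```bash
python3 -m handwheel '[[[-1,-2.1,12.8,0],[-1,-7.3,24.8,0],[-1,-16,34.6,0]]]';python3 -m handwheel '[[[0,-11.3,6.6,0],[0,-24.2,9.4,0],[0,-37.3,8.1,0]]]'; python3 -c "
from arc import *
arc((.4761,-.2051),.042,[-122.2,-135,-145,-155,-165,-172])"
```

```text
time_s: 15.75
eef_pos: [0.5025, -0.238, 0.118]
tool_rot: [[-0.001, 1.0, 0.009], [0.008, 0.009, -1.0], [-1.0, -0.001, -0.008]]
contact_force: [-2.5, 6.8, -0.8]
width: 0.0133
time_s: 16.0
eef_pos: [0.4648, -0.2457, 0.118]
tool_rot: [[-0.0, 1.0, 0.007], [0.011, 0.007, -1.0], [-1.0, 0.0, -0.011]]
contact_force: [6.9, 17.2, -1.5]
width: 0.0134
[[0.1, -11.0, -5.1], [0.1, -18.3, -11.0], [0.2, -23.0, -16.6], [0.3, -26.6, -23.0], [0.3, -29.1, -29.9], [0.4, -30.0, -34.9]]
```

```bash
python3 -c "
from arc import *
arc((.4768,-.2043),.0408,[-120,-135,-150])"
```

```text
[[0.1, -8.3, -6.1], [0.1, -16.8, -12.6], [0.2, -23.2, -21.1]]
```

```bash
python3 -m handwheel '[[[0,-8.3,-6.1,0],[0,-16.8,-12.6,0],[0,-23.2,-21.1,0],[0,-23.2,-21.1,0]]]'; python3 -c "
from arc import *
from workcell import sense
print(sense()['contact_force'])
arc((.4768,-.2043),.0408,[-160,-170,-177,-182,-186,-190,-195])"
```

```text
time_s: 16.33
eef_pos: [0.4392, -0.2237, 0.1181]
tool_rot: [[-0.002, 1.0, 0.007], [0.012, 0.007, -1.0], [-1.0, -0.002, -0.012]]
contact_force: [-7.7, -1.6, -1.0]
width: 0.0137
[-7.67938998 -1.59483339 -1.00351696]
[[0.1, -0.7, -5.4], [0.2, -2.5, -12.3], [0.2, -3.1, -17.3], [0.3, -3.1, -20.8], [0.3, -2.8, -23.7], [0.3, -2.4, -26.5], [0.4, -1.6, -29.9]]
```

```bash
python3 -c "
from arc import *
P=np.array([(.4995,-.1696),(.5188,-.2026),(.5025,-.238),(.4648,-.2457),(.4392,-.2237)])
c,r=circ3(P);print(c,r,np.hypot(*(P-c).T));v=P-c;print(np.degrees(np.arctan2(v[:,1],v[:,0])))
arc(c,r,[-160,-168,-174,-178,-182,-186,-190])"
```

```text
[ 0.47672806 -0.20503134] 0.0420811581151504 [0.04211818 0.04214214 0.04184645 0.04238182 0.04191508]
[  57.27089024    3.30744333  -51.98489487 -106.346333   -153.5515461 ]
[[0.1, -2.0, -4.3], [0.1, -3.6, -9.9], [0.2, -4.3, -14.3], [0.2, -4.4, -17.2], [0.2, -4.4, -20.1], [0.3, -4.2, -23.1], [0.3, -3.8, -26.0]]
```

```bash
python3 -m handwheel '[[[0,-2,-4.3,0],[0,-3.6,-9.9,0],[0,-4.3,-14.3,0],[0,-4.4,-16.5,0],[0,-4.4,-16.5,0],[0,-4.4,-16.5,0]]]'; python3 -m handwheel '[[[0,0,-1.5,0],[0,0,-1.5,0]]]';python3 -m handwheel '[[[0,0,-1.5,0],[0,0,-1.5,0]]]'; python3 -m handwheel '[[[0,0.1,-1.5,0],[0,0.1,-1.5,0]]]'
```

```text
time_s: 16.83
eef_pos: [0.4345, -0.2065, 0.1181]
tool_rot: [[-0.003, 1.0, 0.007], [0.013, 0.007, -1.0], [-1.0, -0.003, -0.013]]
contact_force: [-1.7, 1.5, -2.4]
width: 0.0132
time_s: 17.0
eef_pos: [0.4344, -0.2049, 0.1181]
tool_rot: [[-0.003, 1.0, 0.007], [0.013, 0.007, -1.0], [-1.0, -0.003, -0.013]]
contact_force: [-1.6, -0.3, -3.0]
width: 0.0133
time_s: 17.17
eef_pos: [0.4344, -0.2033, 0.1181]
tool_rot: [[-0.003, 1.0, 0.007], [0.013, 0.007, -1.0], [-1.0, -0.003, -0.013]]
contact_force: [-2.6, -1.0, -2.9]
width: 0.0129
time_s: 17.33
eef_pos: [0.4346, -0.2018, 0.1181]
tool_rot: [[-0.003, 1.0, 0.007], [0.013, 0.007, -1.0], [-1.0, -0.003, -0.013]]
contact_force: [-2.2, 0.6, -3.1]
width: 0.0128
```

```bash
python3 -m handwheel '[[[0,0.2,-1.5,0],[0,0.2,-1.5,0]]]';python3 -m handwheel '[[[0,0.2,-1.5,0],[0,0.2,-1.5,0]]]'; python3 -m handwheel '[[[0,0.3,-1.5,0],[0,0.3,-1.5,0]]]'
```

```text
time_s: 17.5
eef_pos: [0.4346, -0.2011, 0.1181]
tool_rot: [[-0.003, 1.0, 0.008], [0.011, 0.008, -1.0], [-1.0, -0.003, -0.011]]
contact_force: [-3.4, -6.6, -5.0]
width: 0.0129
time_s: 17.67
eef_pos: [0.4346, -0.201, 0.1181]
tool_rot: [[-0.004, 1.0, 0.009], [0.008, 0.009, -1.0], [-1.0, -0.004, -0.008]]
contact_force: [-4.2, -9.4, -5.5]
width: 0.0138
time_s: 17.83
eef_pos: [0.4346, -0.2011, 0.1181]
tool_rot: [[-0.004, 1.0, 0.01], [0.005, 0.01, -1.0], [-1.0, -0.004, -0.005]]
contact_force: [-5.2, -10.4, -4.8]
width: 0.0135
```

The stop is reached: tangential force rose to 10 N with no further travel, at handle angle about 175°, as predicted. I'll save reference views here, then back off 720° in four half-turn calls.

Run:
```python
from hand import *
from arc import arc
s,d=wrist('stop')
C=(.47673,-.20503)
arc(C,.0421,174.5+15*np.arange(1,13))
```

```text
17.8333 [ 0.4346 -0.2011  0.1181] 0.01347283958146362 [ -5.2 -10.4  -4.8] qd 0.005
[[-0.1, 0.5, 10.8], [-0.1, 3.6, 21.4], [-0.2, 9.3, 30.7], [-0.3, 17.3, 38.3], [-0.3, 27.0, 43.6], [-0.4, 37.6, 46.1], [-0.4, 48.6, 45.9], [-0.5, 59.2, 42.7], [-0.5, 68.5, 37.0], [-0.5, 76.1, 29.0], [-0.4, 81.4, 19.4], [-0.4, 83.9, 8.7]]
```

```bash
python3 -m handwheel '[[[0,0.5,10.8,0],[0,3.6,21.4,0],[0,9.3,30.7,0],[0,17.3,38.3,0],[0,27,43.6,0],[0,37.6,46.1,0],[0,48.6,45.9,0],[0,59.2,42.7,0],[0,68.5,37,0],[0,76.1,29,0],[0,81.4,19.4,0],[0,83.9,8.7,0]]]'; python3 -c "
from arc import *
arc((.47673,-.20503),.0421,354.5+15*np.arange(1,13))"
```

```text
time_s: 18.88
eef_pos: [0.5184, -0.2092, 0.1179]
tool_rot: [[-0.007, 1.0, 0.01], [0.005, 0.01, -1.0], [-1.0, -0.007, -0.005]]
contact_force: [-12.1, -1.6, 7.6]
width: 0.0133
[[0.1, -0.0, -11.1], [0.1, -3.1, -21.6], [0.2, -8.9, -31.0], [0.3, -16.8, -38.6], [0.4, -26.5, -43.8], [0.5, -37.2, -46.4], [0.6, -48.1, -46.1], [0.7, -58.7, -43.0], [0.7, -68.1, -37.3], [0.7, -75.6, -29.3], [0.7, -80.9, -19.7], [0.6, -83.5, -9.0]]
```

```bash
python3 -m handwheel '[[[0,-0.5,-11.1,0],[0,-3.6,-21.6,0],[0,-9.2,-31,0],[0,-17,-38.6,0],[0,-26.5,-43.8,0],[0,-37.2,-46.2,0],[0,-48.1,-46,0],[0,-58.7,-43,0],[0,-68.1,-37.3,0],[0,-75.6,-29.3,0],[0,-80.9,-19.7,0],[0,-83.5,-9,0]]]'; python3 -c "
from arc import *
arc((.47673,-.20503),.0421,174.5+15*np.arange(1,13))"
```

```text
time_s: 19.88
eef_pos: [0.4342, -0.2016, 0.1183]
tool_rot: [[-0.006, 1.0, 0.009], [0.006, 0.009, -1.0], [-1.0, -0.006, -0.006]]
contact_force: [9.0, 1.6, -17.1]
width: 0.0134
[[-0.1, 1.0, 10.4], [-0.2, 4.1, 21.0], [-0.2, 9.8, 30.3], [-0.3, 17.8, 37.9], [-0.4, 27.4, 43.1], [-0.5, 38.1, 45.7], [-0.6, 49.1, 45.4], [-0.6, 59.7, 42.3], [-0.7, 69.0, 36.6], [-0.7, 76.6, 28.6], [-0.6, 81.8, 18.9], [-0.6, 84.4, 8.3]]
```

```bash
python3 -m handwheel '[[[0.5,1,10.4,0],[0.5,4.1,21,0],[0.5,9.8,30.3,0],[0.5,17.8,37.9,0],[0,27.4,43.1,0],[0,38.1,45.5,0],[0,49,45.3,0],[0,59.5,42.3,0],[0,68.6,36.6,0],[0,76.1,28.6,0],[0,81.3,18.9,0],[0,84,8.3,0]]]'; python3 -c "
from arc import *
arc((.47673,-.20503),.0421,354.5+15*np.arange(1,13))"
```

```text
time_s: 20.88
eef_pos: [0.5182, -0.2094, 0.118]
tool_rot: [[-0.007, 1.0, 0.009], [0.005, 0.009, -1.0], [-1.0, -0.007, -0.005]]
contact_force: [-7.2, -1.0, 2.2]
width: 0.0131
[[0.1, 0.2, -11.3], [0.1, -2.9, -21.9], [0.2, -8.7, -31.2], [0.3, -16.7, -38.8], [0.4, -26.3, -44.0], [0.5, -37.0, -46.6], [0.6, -48.0, -46.3], [0.7, -58.5, -43.2], [0.7, -67.9, -37.5], [0.7, -75.5, -29.5], [0.7, -80.7, -19.8], [0.7, -83.3, -9.1]]
```

```bash
python3 -m handwheel '[[[0,-0.3,-11.3,0],[0,-3.4,-21.9,0],[0,-9,-31.2,0],[0,-16.9,-38.8,0],[0,-26.4,-44,0],[0,-37,-46.4,0],[0,-48,-46.2,0],[0,-58.5,-43.2,0],[0,-67.9,-37.5,0],[0,-75.5,-29.5,0],[0,-80.7,-19.8,0],[0,-83.2,-11,0]]]'; python3 -m handwheel '[[[0,0.3,0,0],[0,0.3,0,0],[0,0.3,0,0]]]'
python3 - <<'E'
from hand import *
s,d=wrist('end1');e=load('stop')
for n,q in(('stop',e),('end',d)):
  # compare red wheel pattern as angle histogram in world frame
  hsv=cv2.cvtColor(q['pixels'],cv2.COLOR_RGB2HSV);m=cv2.inRange(hsv,np.array((0,120,40)),np.array((6,255,255)))>0
  P=dep(q,m);P=P[(P[:,2]>.115)&(P[:,2]<.145)];r=np.hypot(P[:,0]-.4774,P[:,1]+.2038);print(n,m.sum(),len(P),(r<.034).sum())
g=s['eef_pos']-.055*s['tool_rot'][:,0];print('grasp',g)
h=np.hstack([q['pixels'][100:330,150:400] for q in(e,d)]);h=cv2.resize(h,(800,368));cv2.imwrite('pics/cmp.png',h[:,:,::-1])
E
```

```text
time_s: 21.88
eef_pos: [0.4346, -0.1988, 0.1183]
tool_rot: [[-0.006, 1.0, 0.008], [0.006, 0.008, -1.0], [-1.0, -0.006, -0.006]]
contact_force: [7.7, 1.6, -14.9]
width: 0.0134
time_s: 22.13
eef_pos: [0.4347, -0.1986, 0.1182]
tool_rot: [[-0.006, 1.0, 0.008], [0.006, 0.008, -1.0], [-1.0, -0.006, -0.006]]
contact_force: [1.8, -2.0, -9.1]
width: 0.0135
22.1333 [ 0.4347 -0.1986  0.1182] 0.013498475157798614 [ 1.8 -2.  -9.1] qd 0.007
stop 4993 4805 1425
end 4756 4596 1360
grasp [ 0.43506449 -0.19899478  0.17318392]
```

View pics/cmp.png

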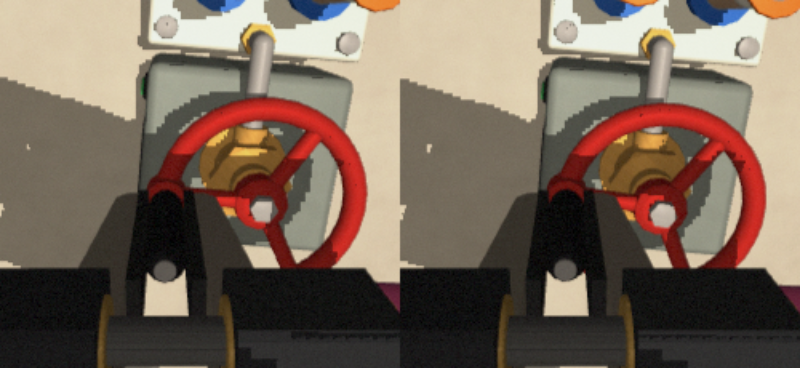

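The two crops are nearly alike, with the handle still in the jaws; at the end the spoke is rotated a few degrees short of the stop view. The remaining distance is about 2.4 mm counterclockwise, so I'll trim that and compare spoke angles numerically.

```bash
python3 -m handwheel '[[[0,0,1.5,0],[0,0,2.4,0],[0,0,2.4,0],[0,0,2.4,0]]]'
cat > spoke.py <<'E'
from hand import *
def sp(q,c=(.4774,-.2038)):
    hsv=cv2.cvtColor(q['pixels'],cv2.COLOR_RGB2HSV);m=cv2.inRange(hsv,np.array((0,120,40)),np.array((6,255,255)))>0
    P=dep(q,m);P=P[(P[:,2]>.11)&(P[:,2]<.145)];v=P[:,:2]-c;r=np.hypot(*v.T);a=np.degrees(np.arctan2(v[:,1],v[:,0]))%360
    out=[]
    for a0 in (55,175,295):
        k=(r>.018)&(r<.033)&(abs((a-a0+180)%360-180)<28);out.append((int(k.sum()),(((a[k]-a0+180)%360-180).mean()+a0).round(2)))
    R=P[(r>.034)&(r<.05)];return out
E
python3 - <<'E'
from spoke import *
s,d=wrist('end2')
for n in('stop','end1','end2'): print(n,sp(load(n)))
print('grasp',s['eef_pos']-.055*s['tool_rot'][:,0])
E
```

```text
time_s: 22.52
eef_pos: [0.4345, -0.2005, 0.1181]
tool_rot: [[-0.007, 1.0, 0.008], [0.007, 0.009, -1.0], [-1.0, -0.007, -0.007]]
contact_force: [-0.8, 0.7, -6.5]
width: 0.0133
22.5167 [ 0.4345 -0.2005  0.1181] 0.013270043263359706 [-0.8  0.7 -6.5] qd 0.002
stop [(240, np.float64(56.99)), (68, np.float64(173.54)), (175, np.float64(292.14))]
end1 [(235, np.float64(52.62)), (41, np.float64(168.71)), (158, np.float64(288.38))]
end2 [(239, np.float64(55.63)), (68, np.float64(172.16)), (171, np.float64(290.61))]
grasp [ 0.43484318 -0.20092674  0.1731328 ]
```

```bash
python3 -m handwheel '[[[0,0,1.1,0],[0,0,1.2,0],[0,0,1.2,0]]]'
python3 - <<'E'
from spoke import *
s,d=wrist('end3')
for n in('stop','end3'): print(n,sp(load(n)))
print('grasp',s['eef_pos']-.055*s['tool_rot'][:,0])
E
```

```text
time_s: 22.82
eef_pos: [0.4344, -0.2017, 0.1181]
tool_rot: [[-0.007, 1.0, 0.008], [0.007, 0.009, -1.0], [-1.0, -0.007, -0.007]]
contact_force: [-0.2, 1.3, -6.3]
width: 0.0132
22.8167 [ 0.4344 -0.2017  0.1181] 0.013180072785788324 [-0.2  1.3 -6.3] qd 0.001
stop [(240, np.float64(56.99)), (68, np.float64(173.54)), (175, np.float64(292.14))]
end3 [(244, np.float64(57.24)), (85, np.float64(173.86)), (176, np.float64(292.45))]
grasp [ 0.43475908 -0.20212412  0.17311311]
```

The spokes now match the shut position to about 0.3°, which is two full turns. A last check of the whole scene before handing in.

Run:
```python
from h import *
from workcell import *
a=load('scene');b=read_camera('scene')
for n,c in(('before',a),('after',b)):
  for nm,lo,hi,box in(('or',(5,120,80),(16,255,255),(180,100,330,260)),('red',(0,150,80),(4,255,255),(190,195,260,320)),('yel',(22,120,100),(35,255,255),(180,280,240,320)),('blue',(95,100,60),(125,255,255),(200,255,240,280))):
    for ce,st,m in blobs(c,lo,hi,box,10): print(n,nm,ce.round(1),np.median(dep(c,m),0).round(3))
cv2.imwrite('pics/fin.png',cv2.resize(b['pixels'][90:330,110:370],(780,600)[0:2])[:,:,::-1])
```

```text
before or [302.7 138. ] [ 0.471 -0.187  0.113]
before or [284.8 137.9] [ 0.507 -0.107  0.154]
before or [200.4 205.9] [0.664 0.159 0.012]
before or [192.1 245. ] [0.589 0.3   0.047]
before or [236.8 252. ] [0.458 0.277 0.082]
before red [204.6 209. ] [0.606 0.203 0.089]
before red [223.  271.4] [0.465 0.336 0.069]
before yel [206.4 299.9] [0.466 0.416 0.054]
before blue [217.4 267.1] [0.484 0.332 0.07 ]
after or [305.2 133.5] [ 0.472 -0.196  0.115]
after or [284.8 137.9] [ 0.508 -0.107  0.154]
after or [301.2 141.6] [ 0.467 -0.18   0.1  ]
after or [285.4 158.9] [ 0.466 -0.026  0.154]
after or [200.4 205.7] [0.664 0.158 0.013]
after or [192.1 244.9] [0.589 0.3   0.047]
after red [204.6 209. ] [0.606 0.202 0.089]
after red [223.  271.4] [0.465 0.336 0.069]
after yel [206.2 300. ] [0.465 0.416 0.054]
after blue [217.4 267.1] [0.485 0.332 0.069]
```

View pics/fin.png

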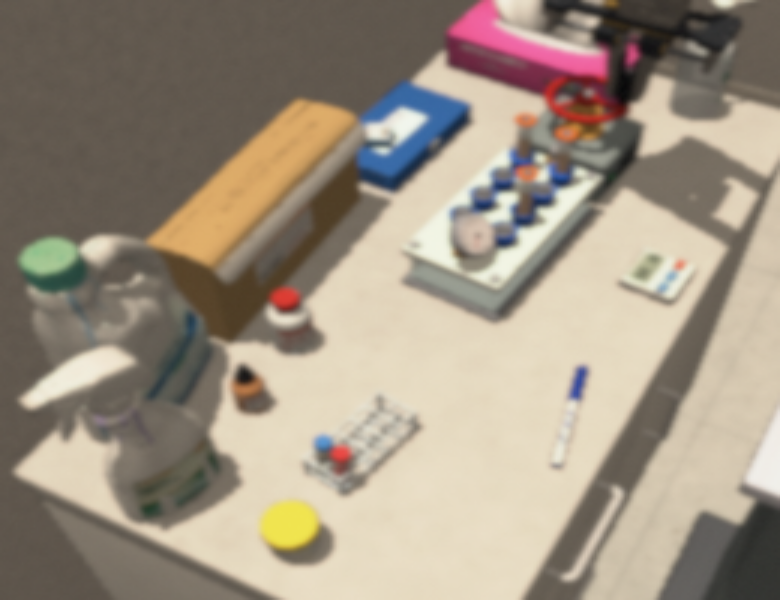

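The cartridge stands upright in the open port (crop pixel (525,190)), nothing else has moved, and the gripper holds the crank at (620,75). Handing in.

```bash
python3 -c "
from workcell import *
print(sign_off())"
```

```text
the job is handed in; nothing more can be done
None
```

The job is done and handed in at about 23 s: the cartridge is seated in the open port and released. The valve was shut against its stop and backed off two full turns, and the gripper still holds the crank handle.

- **First grasp:** the jaws closed empty. The real fingertips sit about 36 mm above the reported TCP, and the fingers pushed on the flange with about 17 N. I measured that offset with the cameras and a second try gripped the cartridge; nothing was displaced.
- **Cartridge:** its flange top is at z = 0.154–0.155 m, level with the two cartridges already seated. It leaned about 2–3° in the jaws before insertion. I pressed it down with 23 N before letting go.
- **Valve:** the stop was clear, with 10 N at the handle and no further travel, at the angle I expected. The first end position was about 4° short, so I trimmed it. At the end the wheel's spokes match the shut position to about +0.3°, and the hand position agrees to within about 1 mm (about 1°).
- **Other things:** the tubes, bottles and pot are within about 1 mm of where they started in the scene camera.

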